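# Pair up the wooden clogs in their shoe trays

## Robot

A 7-joint arm with a two-finger parallel gripper is mounted at the origin on the work surface. World frame = base frame: x ahead of the robot, y to its left, z up, the work surface at z = 0. Lengths are in m, angles in degrees, forces in N, time in s.
With the tool pointing down it reaches from about 0.425 to 0.875 m from the base axis. Payload 4.7 kg.
Tool frame: the origin (TCP) lies where the fingers leave the gripper's body, on its centre line; the fingertips stand 70 mm ahead of it and the grasp point (between the pads) lies 51 mm ahead of it (env.tip_reach is the distance from the TCP to the fingertips, in m); z points along the fingers, x is the direction in which the jaws open and shut, and the axes are right-handed (so a half turn about z gives the same grasp; the last joint's range is limited). The gripper opens to 87 mm and grips with 3 to 60 N. Pads are 19 mm wide; open, the fingers measure 117 mm over their backs; the gripper's body (75 mm by 190 mm) begins 51 mm behind the grasp point.
Start: joints at [63.948, 18.392, -4.016, 83.108, 1.295, 78.541, -3.26], TCP at [0.294, -0.58, 0.292] pointing down, gripper open.
Joint ranges: [-163.93, 163.93], [-17.29, 119.83], [-79.2, 71.16], [3.27, 140.29], [-89.18, 269.18], [5.43, 117.66], [-154.24, 154.24]. Speed limits (degrees/s): [147.25, 147.25, 180, 180, 180, 180, 180].

## Interface

Orientations are given as [roll, pitch, yaw] about the fixed x, y, z axes, in that order (R = Rz(yaw) Ry(pitch) Rx(roll)).
In Python, from cell import env, optics, order gives the robot as it stands.
- The arm moves only by the shell command python3 -m creep 'ROWS' [FORCE]. ROWS is JSON, a list of rows, each a list of 7 numbers: the shift along the tool's x, y, z in cm, then the turn, a rotation vector about the tool's x, y, z in rad, then the opening, from 0 (shut) to 1 (fully open). A call has 1 to 20 rows; each row shifts and turns the pose as measured when the row begins, along the tool's axes as they then stand; what a row does not reach is not made up. A row lasts 1/10 s, in which the tool goes at most 50 mm and 8.59 degrees, less where a joint would pass 70% of its speed; a pose out of reach is approached as far as the arm can. A call with a gripper value outside its range is refused whole. The fingers move at their own pace and stop on an object; FORCE is the grip in N (left out, the last holds). Time passes only in rows, so rows that do not move let the fingers close. It gives the time, the measured TCP pose, the force and the opening at its end, in the units of the state.
- env.get_obs(): the state, without advancing time (a new reading comes with each control period).
- optics.read_camera(name): name is "side" or "top" or "wrist"; returns a dict with "frame" (384x512x3 uint8, blue, green, red), "z_map" (384x512 float32, m along the optical axis (not along the pixel's ray), 0 where there is no reading), "fx", "fy", "cx", "cy" (pixels), "distortion" ([k1, k2, p1, p2, k3] as OpenCV has them; the pictures are not rectified), "R" (3x3) and "t" (3): a world point X has camera coordinates R X + t; the wrist camera has in their place "hand_eye" (4x4, takes a point from camera to tool coordinates, whose origin is the TCP and whose axes are the tool frame's). Camera axes: x right, y down, z forward; pixel columns grow to the right and rows downward; lengths in m; the calibration is good to about 2 mm. A picture is of the moment at which its call begins: read the wrist's pose just before it.
- order.sign_off(): hands the job in, once; it reports no verdict.
The state is a dict: "time_s": time; "qpos": joint angles; "joint_velocities": joint speeds; "effort": joint torques, N m; "tool_pos": TCP position; "tool_rot": TCP orientation; "force": force on the tool from outside, world axes, zero at the start; "wrist_torque": the same for the moment, N m; "grip_width": finger opening in m.
Only numpy, scipy, OpenCV 4.12 (cv2) and the standard library are available. Lean on these libraries where they do the work, as an engineer would, in place of code of your own. Each camera call takes 0.05 s, during which the arm holds its last target. There are 200 camera calls.

## Task

Each of the two cardboard shoe trays on the packing bench holds one wooden child's clog: find its mate, of the same pattern and size but for the other foot, among the loose clogs and stand it sole down on the tray floor in the free half, beside the clog already there, with toes pointing the same way and heels level. Leave the spare clog that fits neither pair, and everything else on the bench, where it is, and keep the clogs already in the trays in their places.

Things in the scene. Friction and masses are not known exactly. Their poses are not given: they have to be found in the camera images.
- tray_long_floor (a point): Shallow cardboard shoe tray fixed to the bench, 173 (x) by 183 (y) mm outside, walls 4 mm thick, 24 mm high, floor 4 mm thick. Point: centre of the floor's upper face, z up. Room for a pair side by side, toes to +x; the long left clog stands in its +y half, and the -y half is free (a mate centred there has y about -0.042).
- tray_short_floor (a point): Shallow cardboard shoe tray fixed to the bench, 173 (x) by 183 (y) mm outside, walls 4 mm thick, 24 mm high, floor 4 mm thick. Point: centre of the floor's upper face, z up. Room for a pair side by side, toes to +x; the short right clog stands in its -y half, and the +y half is free (a mate centred there has y about +0.042).
- long_left: Child's wooden clog, open over the heel half. Long, turned-up pointed toe: 125 long, 50 wide, 62 mm high at the instep, 50 at the heel sides (upright and parallel from 38 mm behind to 12 mm ahead of the origin), walls 6. LEFT foot: the toe bends to its right (-y). Origin: centre of the flat sole; x to the toe, y to the clog's left, z up. Stands in a tray.
- short_right: Child's wooden clog, open over the heel half. Short, broad round toe: 98 long, 42 wide, 56 mm high at the instep, 45 at the heel sides (upright and parallel from 29 mm behind to 10 mm ahead of the origin), walls 5. RIGHT foot: the toe bends to its left (+y). Origin: centre of the flat sole; x to the toe, y to the clog's left, z up. Stands in the other tray.
- long_right: Child's wooden clog, open over the heel half. Long, turned-up pointed toe: 125 long, 50 wide, 62 mm high at the instep, 50 at the heel sides (upright and parallel from 38 mm behind to 12 mm ahead of the origin), walls 6. RIGHT foot: the toe bends to its left (+y). Origin: centre of the flat sole; x to the toe, y to the clog's left, z up. The missing mate of long_left; stands on the bench.
- long_right_toe (a point): Point on the sole plane of long_right, 50 mm from its origin along its x, towards the toe.
- short_left: Child's wooden clog, open over the heel half. Short, broad round toe: 98 long, 42 wide, 56 mm high at the instep, 45 at the heel sides (upright and parallel from 29 mm behind to 10 mm ahead of the origin), walls 5. LEFT foot: the toe bends to its right (-y). Origin: centre of the flat sole; x to the toe, y to the clog's left, z up. The missing mate of short_right; stands on the bench.
- short_left_toe (a point): Point on the sole plane of short_left, 39 mm from its origin along its x, towards the toe.
- spare_clog: Child's wooden clog, open over the heel half. Long, turned-up pointed toe: 125 long, 50 wide, 62 mm high at the instep, 50 at the heel sides (upright and parallel from 38 mm behind to 12 mm ahead of the origin), walls 6. LEFT foot: the toe bends to its right (-y). Origin: centre of the flat sole; x to the toe, y to the clog's left, z up. Spare on the bench, belongs to neither tray.
- marker: marker pen lying flat, 115 x 14 x 14 mm, origin under its middle, x along it. Bystander
- tape_roll: roll of brown packing tape lying flat, 90 mm across, 25 mm high, origin at the centre of its underside. Bystander
- drink_bottle: green bottle standing, 64 mm across, 190 mm high, origin at the centre of its base. Bystander
Mind the look-alikes: they are no part of the job. What is shaped like the long_left but orange is not meant. Leave any blue look-alike of the short_left alone.

How it is judged:
By the outcome, as a careful person would: the job done as asked, in the order asked, and still so for the second after the job is handed in, with the robot touching nothing.
It also fails if it takes over 61 s, if anything falls off the work surface, if the arm or the gripper's body presses on something with over 40 N, if the wrist force passes 120 N, or if a joint passes its speed limit or range.

## Working session

There is one attempt and no reset: what is moved stays moved. The work goes in short steps, Python scripts to look and compute and a shell command to move; the robot and the scene stay as the last step left them, time stands still between calls to the robot, and variables do not carry over. Pictures are saved under pics/ and viewed, on a budget of 10 in all, crops included, one or two more only if the job needs it, and the job is handed in when it is done.

```bash
ls; mkdir -p pics
python3 - <<'E'
from cell import env, optics
import cv2,numpy as np
o=env.get_obs();print({k:np.round(v,3) for k,v in o.items()})
for n in ("top","side"):
    c=optics.read_camera(n);cv2.imwrite(f"pics/{n}0.png",c["frame"]);np.savez(f"{n}0.npz",**c)
    print(n,c["fx"],c["cx"],c["distortion"],c["R"],c["t"])
E
```

```text
pics
{'time_s': np.float64(0.0), 'qpos': array([63.947, 18.437, -4.014, 83.176,  1.294, 78.541, -3.261]), 'joint_velocities': array([ 0.101, -0.013,  0.021,  0.031, -0.02 , -0.093, -0.013]), 'effort': array([-1.0000e-03, -4.9129e+01, -4.0500e-01, -3.1253e+01, -6.4000e-02,
        4.4000e-02,  0.0000e+00]), 'tool_pos': array([ 0.293, -0.58 ,  0.291]), 'tool_rot': array([ 1.79995e+02,  1.10000e-01, -6.31390e+01]), 'force': array([-0.674,  0.711, -0.202]), 'wrist_torque': array([-0.05 , -0.043, -0.046]), 'grip_width': np.float64(0.087)}
top 436.68808170336376 259.87120827511615 [0.0564371 0.        0.        0.        0.       ] [[ 0.02602121 -0.99965275 -0.00415655]
 [-0.99430858 -0.02545194 -0.10345363]
 [ 0.10331191  0.00682488 -0.99462559]] [-0.0499087   0.49871005  1.63572871]
side 458.47755989304244 254.95717646135748 [-0.16570574  0.          0.          0.          0.        ] [[-0.98855214 -0.15076999 -0.00575108]
 [-0.11196092  0.7585778  -0.64189133]
 [ 0.10114059 -0.63389915 -0.76677406]] [0.48487301 0.11037955 1.26760244]
```

Run:
```python
import cv2
for n in ("top","side"):
    cv2.imwrite(f"pics/{n}0b.png",cv2.resize(cv2.imread(f"pics/{n}0.png"),(800,600),interpolation=cv2.INTER_CUBIC))
```

```text
(no output)
```

View pics/top0b.png

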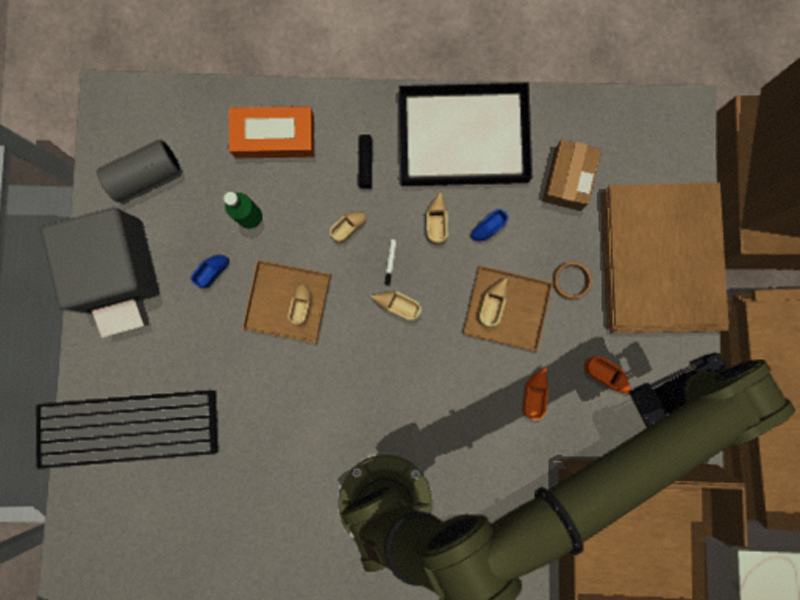

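View pics/side0b.png

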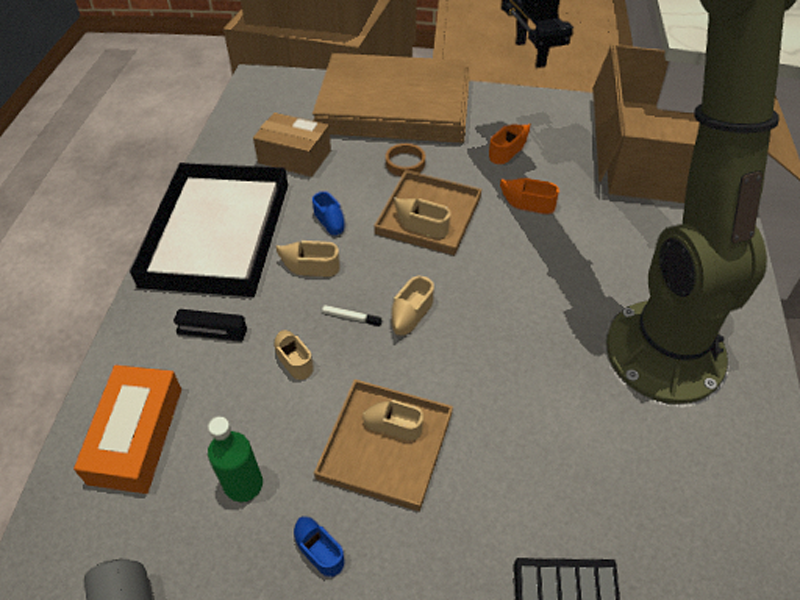

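The two pictures show the short tray at top-view (287,302) and the long tray at (507,308). The loose tan clogs are at (347,227), which is short, and at (436,218) and (397,304), which are both long. The marker is at (390,262), the tape at (572,280) and the bottle at (242,210). Next I'll build a metric ortho view.

```bash
cat > h.py <<'E'
import numpy as np,cv2
from scipy.spatial.transform import Rotation as Rn
def cloud(c,R,t):
    "R,t: world->cam; returns HxWx3 world points (nan where none)"
    h,w=c["z_map"].shape
    K=np.array([[c["fx"],0,c["cx"]],[0,c["fy"],c["cy"]],[0,0,1.]])
    uv=np.stack(np.meshgrid(np.arange(w),np.arange(h)),-1).reshape(-1,1,2).astype(float)
    n=cv2.undistortPoints(uv,K,np.array(c["distortion"],float)).reshape(h,w,2)
    z=c["z_map"].astype(float); z=np.where(z>0,z,np.nan)[...,None]
    P=np.concatenate([n*z,z],-1)
    return (P-np.array(t))@np.array(R)
def wrist(env,optics):
    o=env.get_obs(); c=optics.read_camera("wrist")
    T=np.eye(4); T[:3,:3]=Rn.from_euler("xyz",o["tool_rot"],degrees=True).as_matrix(); T[:3,3]=o["tool_pos"]
    W=T@np.array(c["hand_eye"]); V=np.linalg.inv(W)
    return c,cloud(c,V[:3,:3],V[:3,3]),o,V
def ortho(P,img,x0,x1,y0,y1,s):
    "z-buffered splat: rows from x1 down to x0, cols y1 to y0, s px per m"
    H,W=int((x1-x0)*s),int((y1-y0)*s); Z=np.full((H,W),np.nan); I=np.zeros((H,W,3),np.uint8)
    p=P.reshape(-1,3); col=img.reshape(-1,3)
    ok=np.isfinite(p).all(1); p=p[ok]; col=col[ok]; k=np.argsort(p[:,2]); p=p[k]; col=col[k]
    r=((x1-p[:,0])*s).astype(int); q=((y1-p[:,1])*s).astype(int)
    m=(r>=0)&(r<H)&(q>=0)&(q<W); Z[r[m],q[m]]=p[m,2]; I[r[m],q[m]]=col[m]
    return Z,I
E
python3 - <<'E'
from h import *
im={}
for n in("top","side"):
    c=np.load(n+"0.npz"); P=cloud(c,c["R"],c["t"]); im[n]=(c,P)
    b=c["frame"].astype(int)
    print(n,"bench z",np.nanmedian(P[200:300,150:250,2]) if n=="top" else np.nanmedian(P[330:360,200:300,2]))
    hsv=cv2.cvtColor(c["frame"],cv2.COLOR_BGR2HSV)
    m=((P[...,2]>.012)&(P[...,2]<.08)&(np.abs(P[...,1])<.5)&(P[...,0]>.3)&(P[...,0]<.8)&(hsv[...,1]>60)&(hsv[...,0]>10)&(hsv[...,0]<30)).astype(np.uint8)
    k,l,s,ce=cv2.connectedComponentsWithStats(m)
    for i in range(1,k):
        if s[i,4]<40: continue
        q=P[l==i]; xy=q[:,:2]
        print(n,i,s[i],"mean",np.round(q.mean(0),3),"zmax",np.round(np.percentile(q[:,2],98),3),[list(np.round(v,3)) for v in cv2.minAreaRect(xy.astype(np.float32))[:2]],round(cv2.minAreaRect(xy.astype(np.float32))[2],1))
f=cv2.imread("pics/top0.png")[115:225,115:360]
cv2.imwrite("pics/topc.png",cv2.resize(f,None,fx=3.2,fy=3.2,interpolation=cv2.INTER_CUBIC))
E
```

```text
top bench z 0.0003336356500855021
top 1 [348 109  31  25 484] mean [ 0.755 -0.413  0.065] zmax 0.08 [[np.float64(0.765), np.float64(-0.424)], [np.float64(0.103), np.float64(0.071)]] 78.1
top 12 [272 123  14  33 253] mean [ 0.686 -0.106  0.041] zmax 0.061 [[np.float64(0.689), np.float64(-0.103)], [np.float64(0.123), np.float64(0.049)]] 1.0
top 13 [211 135  23  20 223] mean [0.666 0.111 0.035] zmax 0.056 [[np.float64(0.667), np.float64(0.113)], [np.float64(0.043), np.float64(0.098)]] 44.2
top 16 [155 166  56  53 264] mean [0.482 0.262 0.023] zmax 0.032 [[np.float64(0.477), np.float64(0.257)], [np.float64(0.184), np.float64(0.174)]] 80.9
top 17 [355 167  24  24 159] mean [ 0.547 -0.442  0.023] zmax 0.033 [[np.float64(0.545), np.float64(-0.441)], [np.float64(0.088), np.float64(0.089)]] 65.8
top 18 [296 169  58  56 268] mean [ 0.478 -0.292  0.022] zmax 0.031 [[np.float64(0.474), np.float64(-0.285)], [np.float64(0.187), np.float64(0.175)]] 78.1
top 32 [306 178  18  31 343] mean [ 0.481 -0.246  0.038] zmax 0.066 [[np.float64(0.488), np.float64(-0.245)], [np.float64(0.054), np.float64(0.122)
[... 1034 characters left out ...]
058 [[np.float64(0.685), np.float64(-0.103)], [np.float64(0.124), np.float64(0.055)]] 5.4
side 18 [250 177  27  38 615] mean [ 0.471 -0.011  0.039] zmax 0.059 [[np.float64(0.476), np.float64(-0.011)], [np.float64(0.125), np.float64(0.052)]] 65.9
side 23 [176 211  24  31 417] mean [0.656 0.122 0.034] zmax 0.053 [[np.float64(0.661), np.float64(0.115)], [np.float64(0.045), np.float64(0.094)]] 46.7
side 27 [201 243  89  83 771] mean [0.475 0.257 0.021] zmax 0.027 [[np.float64(0.474), np.float64(0.257)], [np.float64(0.188), np.float64(0.174)]] 80.2
side 28 [232 256  38  26 670] mean [0.463 0.224 0.035] zmax 0.055 [[np.float64(0.466), np.float64(0.22)], [np.float64(0.045), np.float64(0.097)]] 78.4
```

View pics/topc.png

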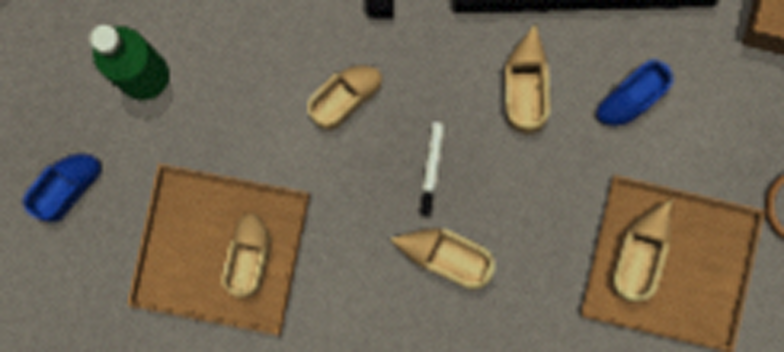

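Enlarged crop: the long clog at (440,258) has its body axis pointing left and up and its tip at (393,240). That bends to its own left, so it is long_right. The one at (527,90) has its tip at (535,28) and bends right, so it is the spare. I'll check this numerically from the wrist camera.

```bash
cat >> h.py <<'E'
def go(o,x,y,z,psi):
    "total tool-axis shift (cm) BEFORE any turn and turn about tool z (rad)"
    R=Rn.from_euler("xyz",o["tool_rot"],degrees=True)
    d=R.inv().apply(np.array([x,y,z])-o["tool_pos"])*100
    T=Rn.from_euler("xyz",[180,0,psi],degrees=True)
    v=(R.inv()*T).as_rotvec()
    print("shift cm",np.round(d,2),"turn rad",np.round(v,3), "shift cm after turn",np.round(T.inv().apply(np.array([x,y,z])-o["tool_pos"])*100,2))
E
python3 - <<'E'
from h import *
from cell import env,optics
c,P,o,V=wrist(env,optics); print(c["fx"],c["cx"],c["cy"],np.round(c["hand_eye"],3))
go(o,.45,-.27,.40,-60)
E
```

```text
265.47736881114287 255.17251929119823 189.68536384382986 [[ 1.    -0.    -0.    -0.   ]
 [ 0.     0.956  0.293 -0.082]
 [ 0.    -0.293  0.956 -0.092]
 [ 0.     0.     0.     1.   ]]
shift cm [-20.56 -27.95 -10.84] turn rad [ 0.     0.002 -0.055] shift cm after turn [-18.98 -29.03 -10.87]
```

Run:
```python
from h import *
from cell import env
go(env.get_obs(),.51,-.15,.31,-63.1)
```

```text
shift cm [-28.55 -38.73  -1.82] turn rad [ 0.     0.001 -0.001] shift cm after turn [-28.52 -38.75  -1.85]
```

```bash
python3 -m creep '[[-2.8,-3.8,-0.2,0,0,0,1],[-2.8,-3.8,-0.2,0,0,0,1],[-2.8,-3.8,-0.2,0,0,0,1],[-2.8,-3.8,-0.2,0,0,0,1],[-2.8,-3.8,-0.2,0,0,0,1],[-2.8,-3.8,-0.2,0,0,0,1],[-2.8,-3.8,-0.2,0,0,0,1],[-2.8,-3.8,-0.2,0,0,0,1],[-2.8,-3.8,-0.2,0,0,0,1],[-2.8,-3.8,0,0,0,0,1],[0,0,0,0,0,0,1]]'
python3 - <<'E'
from h import *
from cell import env,optics
c,P,o,V=wrist(env,optics); np.savez("w1.npz",P=P,f=c["frame"])
go(o,.51,-.15,.31,-63.1)
cv2.imwrite("pics/w1.png",cv2.resize(c["frame"],(800,600),interpolation=cv2.INTER_CUBIC))
E
```

```text
time_s: 1.25
tool_pos: [0.5115, -0.1429, 0.3052]
tool_rot: [179.9, 0.3, -63.5]
force: [0.2, 1.0, -0.0]
grip_width: 0.0873
shift cm [ 0.56  0.45 -0.48] turn rad [ 0.003  0.006 -0.007] shift cm after turn [ 0.56  0.46 -0.48]
```

View pics/w1.png

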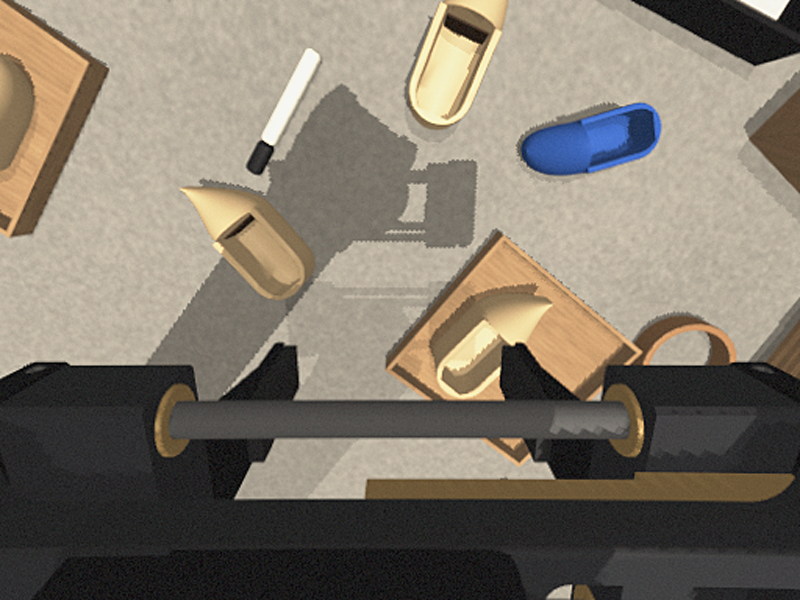

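Wrist view: long_right is at (245,245) with its tip at (183,188), bending left as seen from the heel, so the identity is confirmed. The long tray is at (510,345) with long_left partly behind the finger. Now I'll fit the rims.

```bash
cat >> h.py <<'E'
from scipy.optimize import least_squares
DIM={"long":(.050,.050,.006,-.038,.012,-.0625),"short":(.042,.045,.005,-.029,.010,-.049)}
def fit(P,kind,g,zs=0.,rad=.09):
    "g=(x,y,yaw deg) guess of origin; U-shaped rim fit; returns x,y,yaw"
    w,h,t,xa,xb,xh=DIM[kind]; r=w/2-t/2; a=(xa-xh)-t/2
    p=P.reshape(-1,3); p=p[np.isfinite(p).all(1)]
    p=p[(np.hypot(p[:,0]-g[0],p[:,1]-g[1])<rad)&(np.abs(p[:,2]-zs-h)<.004)]
    g=np.array([g[0],g[1],np.radians(g[2])],float)
    def res(q,full=False):
        c,s=np.cos(q[2]),np.sin(q[2]); d=p[:,:2]-q[:2]; x=c*d[:,0]+s*d[:,1]; y=-s*d[:,0]+c*d[:,1]
        e=np.where(x>xa,np.abs(y)-r,(np.hypot((x-xa)/a,y/r)-1)*min(a,r)); k=(x<xb)&(x>xh-.012)
        return (e,k,x,y) if full else np.where(k,e,0)
    for _ in range(3):
        s=least_squares(res,g,loss="soft_l1",f_scale=.0015); g=s.x
    e,k,x,y=res(g,True); k&=np.abs(e)<.006
    print(kind,"pose",np.round(g[:2],4),round(np.degrees(g[2]),2),"n",k.sum(),"L/R/heel",[int((k&m).sum()) for m in(y>.01,y<-.01,x<xa-.01)],"rms mm",round(1e3*np.sqrt((e[k]**2).mean()),2),"z",round(np.median(p[k,2]),4))
    c,s_=np.cos(g[2]),np.sin(g[2]); f=P.reshape(-1,3); f=f[np.isfinite(f).all(1)]; d=f[:,:2]-g[:2]
    X=c*d[:,0]+s_*d[:,1]; Y=-s_*d[:,0]+c*d[:,1]; m=(np.abs(Y)<.04)&(X>-.09)&(X<.09)&(f[:,2]>zs+.02)&(f[:,2]<zs+.075)
    i=m&(X>np.percentile(X[m],97)); print("   x range mm",np.round(1e3*np.percentile(X[m],[1,99]),1),"toe tip y",np.round(1e3*Y[i].mean(),1))
    return np.array([g[0],g[1],np.degrees(g[2])])
E
python3 - <<'E'
from h import *
P=np.load("w1.npz")["P"]
print("bench",np.nanmedian(P[100:170,170:240,2]))
G=[("long",(.478,-.012,65),0),("long",(.485,-.245,-11),.004),("short",(.667,.113,-46),0),("short",(.469,.219,-10),.004),("long",(.689,-.103,0),0)]
for n,Q in(("w1",P),*[(n,(lambda c:cloud(c,c["R"],c["t"]))(np.load(n+"0.npz"))) for n in("top","side")]):
    for k,g,z in (G[:2] if n=="w1" else G):
        print(n,end=" "); fit(Q,k,g,z)
E
```

```text
bench 0.0001282184527809369
w1 long pose [ 0.4756 -0.0139] 65.9 n 597 L/R/heel [266, 273, 126] rms mm 1.86 z 0.0493
   x range mm [-58.7  59.1] toe tip y 9.3
w1 long pose [ 0.4864 -0.2471] -14.97 n 421 L/R/heel [219, 147, 116] rms mm 1.76 z 0.0532
   x range mm [-59.4  78.8] toe tip y 1.6
top long pose [ 0.4775 -0.0123] 65.6 n 49 L/R/heel [22, 21, 14] rms mm 1.7 z 0.0496
   x range mm [-58.5  57.8] toe tip y 12.1
top long pose [ 0.4877 -0.2458] -14.57 n 51 L/R/heel [23, 22, 11] rms mm 1.75 z 0.0547
   x range mm [-80.5  78.9] toe tip y -8.3
top short pose [0.6665 0.1143] -43.27 n 36 L/R/heel [15, 17, 5] rms mm 1.96 z 0.0442
   x range mm [-46.7  46.6] toe tip y -8.3
top short pose [0.4691 0.2188] -11.87 n 40 L/R/heel [18, 16, 10] rms mm 1.65 z 0.0492
   x range mm [-84.9  88. ] toe tip y -12.0
top long pose [ 0.6882 -0.1037] 4.43 n 45 L/R/heel [18, 19, 16] rms mm 1.88 z 0.0491
   x range mm [-60.6  89.6] toe tip y -20.0
side long pose [ 0.4757 -0.0116] 65.0 n 104 L/R/heel [43, 46, 27] rms mm 1.97 z 0.0497
   x range mm [-59.3  59.3] toe tip y 13.3
side long pose [ 0.4853 -0.247 ] -15.54 n 92 L/R/heel [39, 43, 19] rms mm 2.46 z 0.053
   x range mm [-60.8  79.7] toe tip y -4.8
side short pose [0.6623 0.1163] -38.89 n 79 L/R/heel [36, 32, 16] rms mm 2.2 z 0.0446
   x range mm [-46.2  40.6] toe tip y -8.7
side short pose [0.4652 0.2203] -12.84 n 113 L/R/heel [49, 51, 20] rms mm 1.94 z 0.0477
   x range mm [-83.5  86.2] toe tip y -2.4
side long pose [ 0.6836 -0.1042] 5.01 n 95 L/R/heel [49, 38, 22] rms mm 2.16 z 0.0495
   x range mm [-59.6  59.1] toe tip y -10.3
```

```bash
cat >> h.py <<'E'
def tray(P,g):
    p=P.reshape(-1,3); p=p[np.isfinite(p).all(1)]
    p=p[(np.hypot(p[:,0]-g[0],p[:,1]-g[1])<.14)&(np.abs(p[:,2]-.024)<.003)][:,:2]
    g=np.array([g[0],g[1],np.radians(g[2])])
    def res(q,f=False):
        c,s=np.cos(q[2]),np.sin(q[2]); d=p-q[:2]; x=c*d[:,0]+s*d[:,1]; y=-s*d[:,0]+c*d[:,1]
        e=np.maximum(np.abs(x)-.0845,np.abs(y)-.0895); k=np.abs(e)<.012
        return (e,k,x,y) if f else np.where(k,e,.012)
    for _ in range(3): g=least_squares(res,g,loss="soft_l1",f_scale=.0015).x
    e,k,x,y=res(g,True); k=np.abs(e)<.005
    print("tray",np.round(g[:2],4),round(np.degrees(g[2]),2),"n",k.sum(),"sides +x-x+y-y",[int((k&m).sum()) for m in(x>.08,x<-.08,y>.085,y<-.085)])
    return np.array([g[0],g[1],np.degrees(g[2])])
def rel(a,b):
    "pose b in frame a (mm,deg)"
    r=np.radians(a[2]); c,s=np.cos(r),np.sin(r); d=np.array(b[:2])-a[:2]
    return np.round([1e3*(c*d[0]+s*d[1]),1e3*(-s*d[0]+c*d[1]),b[2]-a[2]],2)
E
python3 - <<'E'
from h import *
D={n:(lambda c:cloud(c,c["R"],c["t"]))(np.load(n+"0.npz")) for n in("top","side")}; D["w1"]=np.load("w1.npz")["P"]
for n,P in D.items():
    print(n); t=tray(P,(.474,-.285,-12)); f=fit(P,"long",(.486,-.247,-14),.004); print(rel(t,f))
    if n!="w1": t=tray(P,(.475,.257,-10)); f=fit(P,"short",(.467,.22,-11),.004); print(rel(t,f))
from cell import env
# grasp long_right: tcp above pick
a=np.radians(65.9); gx,gy=.4756-.003*np.cos(a),-.0139-.003*np.sin(a)
go(env.get_obs(),gx,gy,.25,-24.1)
E
```

```text
top
tray [ 0.4739 -0.2852] -11.84 n 114 sides +x-x+y-y [24, 32, 28, 37]
long pose [ 0.4877 -0.2458] -14.57 n 51 L/R/heel [23, 22, 11] rms mm 1.75 z 0.0547
   x range mm [-80.5  78.9] toe tip y -8.3
[ 5.47 41.4  -2.72]
tray [0.4772 0.2564] -9.54 n 109 sides +x-x+y-y [34, 25, 26, 27]
short pose [0.4691 0.2188] -11.87 n 40 L/R/heel [18, 16, 10] rms mm 1.65 z 0.0492
   x range mm [-84.9  88. ] toe tip y -12.0
[ -1.74 -38.42  -2.33]
side
tray [ 0.4721 -0.2836] -12.29 n 212 sides +x-x+y-y [51, 52, 76, 42]
long pose [ 0.4853 -0.247 ] -15.54 n 92 L/R/heel [39, 43, 19] rms mm 2.46 z 0.053
   x range mm [-60.8  79.7] toe tip y -4.8
[ 5.06 38.6  -3.25]
tray [0.4733 0.2569] -9.52 n 437 sides +x-x+y-y [116, 103, 126, 114]
short pose [0.466  0.2199] -13.34 n 114 L/R/heel [50, 51, 23] rms mm 1.9 z 0.0478
   x range mm [-84.4  85.6] toe tip y -6.1
[ -1.07 -37.69  -3.82]
w1
tray [ 0.472  -0.2845] -12.24 n 1003 sides +x-x+y-y [346, 207, 369, 149]
long pose [ 0.4864 -0.2471] -14.97 n 421 L/R/heel [219, 147, 116] rms mm 1.76 z 0.0532
   x range mm [-59.4  78.8] toe tip y 1.6
[ 6.11 39.6  -2.73]
shift cm [-13.22  -2.57   5.54] turn rad [ 0.003  0.006 -0.691] shift cm after turn [ -8.58 -10.4    5.5 ]
```

```bash
python3 -m creep '[[-4.4,-0.9,1.8,0.003,0.006,0,1],[-4.4,-0.9,1.8,0,0,0,1],[-4.4,-0.9,1.8,0,0,0,1],[0,0,0,0,0,-0.14,1],[0,0,0,0,0,-0.14,1],[0,0,0,0,0,-0.14,1],[0,0,0,0,0,-0.14,1],[0,0,0,0,0,-0.14,1],[0,0,0,0,0,0,1]]'
python3 - <<'E'
from h import *
from cell import env,optics
a=np.radians(65.9); gx,gy=.4756-.003*np.cos(a),-.0139-.003*np.sin(a)
c,P,o,V=wrist(env,optics)
fit(P,"long",(.4756,-.0139,65.9)); tray(P,(.472,-.2845,-12.2))
go(o,gx,gy,.100,-24.1)
E
```

```text
time_s: 2.2
tool_pos: [0.4718, -0.0274, 0.247]
tool_rot: [179.4, 0.1, -23.1]
force: [0.9, -0.7, -0.3]
grip_width: 0.0872
long pose [ 0.4759 -0.0123] 65.5 n 754 L/R/heel [347, 319, 184] rms mm 1.79 z 0.0493
   x range mm [-59.6  57.9] toe tip y 10.8
tray [ 0.4711 -0.284 ] -13.0 n 255 sides +x-x+y-y [0, 66, 206, 0]
shift cm [-0.17 -1.24 14.69] turn rad [0.011 0.001 0.018] shift cm after turn [-0.2  -1.08 14.7 ]
```

```bash
python3 -m creep '[[-0.2,-1.3,3,0.011,0,0.02,1],[0,0,4,0,0,0,1],[0,0,3,0,0,0,1],[0,0,0,0,0,0,1]]'
python3 - <<'E'
from h import *
from cell import env
a=np.radians(65.7); gx,gy=.4757-.003*np.cos(a),-.0131-.003*np.sin(a)
go(env.get_obs(),gx,gy,.100,-24.3)
E
```

```text
time_s: 2.65
tool_pos: [0.4763, -0.0188, 0.1456]
tool_rot: [-180.0, -0.2, -25.6]
force: [-0.5, 0.6, -0.8]
grip_width: 0.0868
shift cm [-0.31 -0.18  4.56] turn rad [-0.001 -0.004 -0.024] shift cm after turn [-0.28 -0.19  4.56]
```

```bash
python3 -m creep '[[-0.3,-0.2,2.3,0,-0.004,-0.024,1],[0,0,2.2,0,0,0,1],[0,0,0.1,0,0,0,1],[0,0,0,0,0,0,0.3],[0,0,0,0,0,0,0.3],[0,0,0,0,0,0,0.3],[0,0,0,0,0,0,0.3],[0,0,0,0,0,0,0.3],[0,0,0,0,0,0,0.3],[0,0,0,0,0,0,0.3],[0,0,0,0,0,0,0.3]]' 30
python3 - <<'E'
from h import *
from cell import env,optics
c,P,o,V=wrist(env,optics); cv2.imwrite("pics/g1.png",c["frame"]); np.save("g1.npy",P)
fit(P,"long",(.4759,-.0129,65.7)); print(o["tool_pos"],o["tool_rot"])
E
```

```text
time_s: 3.75
tool_pos: [0.48, -0.0188, 0.108]
tool_rot: [-179.9, -0.7, -25.1]
force: [0.4, -1.3, -1.3]
grip_width: 0.0495
long pose [ 0.4832 -0.0149] 65.23 n 1410 L/R/heel [707, 703, 131] rms mm 2.0 z 0.0499
   x range mm [-57.8  58.2] toe tip y 10.9
[ 0.47996356 -0.01881448  0.10799859] [-179.86627106   -0.66550972  -25.05536064]
```

View pics/g1.png

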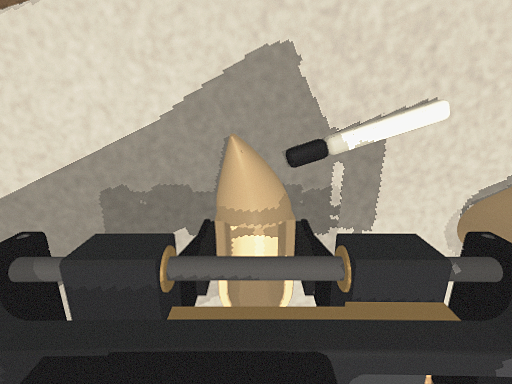

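Gripped: the picture shows the jaws closed on the clog's sides at (255,270), toe forward, marker clear. The width is 49.5 mm, which is right, but only about 12 mm of the fingers overlap the clog, so I'll regrip 9 mm lower.

```bash
python3 -m creep '[[0,0,0,0,0,0,0.85],[0,0,0,0,0,0,0.85],[0,0,0.6,0,0.01,0,0.85],[0,0,0.5,0,0,0,0.85],[0,0,0,0,0,0,0.3],[0,0,0,0,0,0,0.3],[0,0,0,0,0,0,0.3],[0,0,0,0,0,0,0.3],[0,0,0,0,0,0,0.3],[0,0,0,0,0,0,0.3]]' 35
python3 - <<'E'
from h import *
from cell import env,optics
c,P,o,V=wrist(env,optics)
f=fit(P,"long",(.483,-.0149,65.5)); print(o["tool_pos"],o["tool_rot"],o["force"])
a=np.radians(o["tool_rot"][2]+90); d=f[:2]-o["tool_pos"][:2]
print("clog origin ahead of tcp mm",1e3*d@[np.cos(a),np.sin(a)],"left",1e3*d@[-np.sin(a),np.cos(a)],"yaw-psi",f[2]-o["tool_rot"][2])
E
```

```text
time_s: 4.8
tool_pos: [0.4801, -0.0188, 0.0958]
tool_rot: [-179.9, -1.3, -25.1]
force: [1.0, -0.3, -0.3]
grip_width: 0.0496
long pose [ 0.4835 -0.0151] 65.5 n 1343 L/R/heel [671, 672, 0] rms mm 2.17 z 0.0494
   x range mm [-57.7  58.4] toe tip y 10.2
[ 0.4801193  -0.01879365  0.095797  ] [-179.86094761   -1.25745965  -25.05621974] [ 0.96119378 -0.32531335 -0.2903722 ]
clog origin ahead of tcp mm 4.823399101376916 left -1.5154018185377667 yaw-psi 90.55640283267493
```

```bash
python3 -m creep '[[0,0,-2,0,0,0,0.3],[0,0,-4,0,-0.02,0,0.3],[0,0,-4,0,0,0,0.3],[0,0,-3.5,0,0,0,0.3],[0,0,0,0,0,0,0.3]]'
python3 - <<'E'
from h import *
from cell import env,optics
c,P,o,V=wrist(env,optics); z=o["tool_pos"][2]-.0958
f=fit(P,"long",(*(o["tool_pos"][:2]+[.0034,.0037]),65.5),z); print(o["tool_rot"],o["grip_width"])
a=np.radians(o["tool_rot"][2]+90); d=f[:2]-o["tool_pos"][:2]
print("clog origin ahead of tcp mm",1e3*d@[np.cos(a),np.sin(a)],"left",1e3*d@[-np.sin(a),np.cos(a)],"yaw-psi",f[2]-o["tool_rot"][2])
y=np.radians(-14); x0,y0=.467-.0045*np.cos(y),-.3264-.0045*np.sin(y)
print(x0,y0); go(o,x0,y0,.22,-104.3)
E
```

```text
time_s: 5.35
tool_pos: [0.477, -0.0183, 0.2337]
tool_rot: [-179.9, 0.2, -25.0]
force: [1.3, 0.5, -0.7]
grip_width: 0.0502
long pose [ 0.48   -0.0129] 65.49 n 1383 L/R/heel [693, 690, 0] rms mm 2.22 z 0.1873
   x range mm [-59.2  57. ] toe tip y 10.5
[-179.91756687    0.22983423  -24.99803293] 0.05021631808157012
clog origin ahead of tcp mm 6.177707777962563 left -0.38459651292632924 yaw-psi 90.49290707970985
0.462633669231758 -0.3253113514698015
shift cm [11.67 28.43  1.28] turn rad [0.002 0.004 1.384] shift cm after turn [30.1  -6.19  1.37]
```

```bash
python3 -m creep '[[1.2,2.9,0,0,0,0,0.3],[1.5,3.7,0,0,0,0,0.3],[1.7,4,0,0,0,0,0.3],[1.7,4,0,0,0,0,0.3],[1.7,4,0,0,0,0,0.3],[1.7,4,0,0,0,0,0.3],[1.4,3.7,0,0,0,0,0.3],[0.8,2,0,0,0,0.12,0.3],[0,0,0,0,0,0.14,0.3],[0,0,0,0,0,0.14,0.3],[0,0,0,0,0,0.14,0.3],[0,0,0,0,0,0.14,0.3],[0,0,0,0,0,0.14,0.3],[0,0,0,0,0,0.14,0.3],[0,0,0,0,0,0.14,0.3],[0,0,0,0,0,0.14,0.3],[0,0,0,0,0,0.14,0.3],[0,0,0,0,0,0,0.3]]'
python3 - <<'E'
from h import *
from cell import env
go(env.get_obs(),.4626,-.3253,.18,-104.3)
E
```

```text
time_s: 7.2
tool_pos: [0.4464, -0.3292, 0.1922]
tool_rot: [176.5, 0.7, -107.1]
force: [0.2, 0.5, -1.0]
grip_width: 0.0497
shift cm [-0.84 -1.51  1.14] turn rad [ 0.061  0.014 -0.048] shift cm after turn [-0.78 -1.48  1.22]
```

```bash
python3 -m creep '[[-0.4,-0.8,0,0.061,0.014,-0.048,0.3],[-0.4,-0.7,0.5,0,0,0,0.3],[0,0,0,0,0,0,0.3],[0,0,0,0,0,0,0.3]]'
python3 - <<'E'
from h import *
from cell import env,optics
c,P,o,V=wrist(env,optics); z=o["tool_pos"][2]-.0958; cv2.imwrite("pics/h1.png",c["frame"])
go(o,.4626,-.3253,.18,-104.3)
y=np.radians(o["tool_rot"][2]+90); g=o["tool_pos"][:2]+.0045*np.array([np.cos(y),np.sin(y)])
f=fit(P,"long",(*g,np.degrees(y)),z)
t=tray(P,(.472,-.2845,-12.2)); e=fit(P,"long",(.4864,-.2471,-15),.004,.06)
print("rel to tray: held",rel(t,f),"existing",rel(t,e))
c=optics.read_camera("side"); S=cloud(c,c["R"],c["t"]); f=fit(S,"long",f,z,.06); cv2.imwrite("pics/h1s.png",cv2.resize(c["frame"][60:200,200:400],None,fx=3,fy=3))
E
```

```text
time_s: 7.6
tool_pos: [0.4614, -0.324, 0.1814]
tool_rot: [179.5, 0.1, -103.7]
force: [-0.6, 0.3, -1.6]
grip_width: 0.0498
shift cm [ 0.1  -0.15  0.14] turn rad [0.008 0.002 0.01 ] shift cm after turn [ 0.1  -0.15  0.14]
long pose [ 0.4661 -0.3245] -13.62 n 1370 L/R/heel [686, 684, 0] rms mm 2.19 z 0.1351
   x range mm [-58.7  57.6] toe tip y 11.0
tray [ 0.4714 -0.2852] -12.15 n 2247 sides +x-x+y-y [1015, 0, 750, 585]
long pose [ 0.489  -0.2495] -15.1 n 832 L/R/heel [403, 422, 7] rms mm 1.89 z 0.0533
   x range mm [-59.5  76. ] toe tip y -7.8
rel to tray: held [  3.12 -39.43  -1.47] existing [ 9.72 38.66 -2.94]
long pose [ 0.4651 -0.3115] 3.07 n 49 L/R/heel [30, 16, 11] rms mm 2.37 z 0.134
   x range mm [-61.  60.] toe tip y -10.9
```

View pics/h1.png

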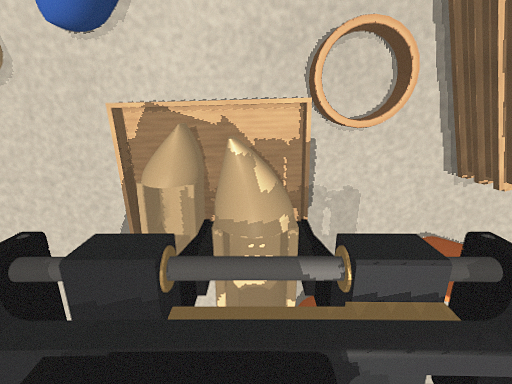

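```bash
python3 -m creep '[[0.1,-0.2,1.5,0.008,0.002,0.01,0.3],[0,0,2.5,0,0,0,0.3],[0,0,2,0,0,0,0.3],[0,0,0.8,0,0,0,0.3],[0,0,0,0,0,0,0.3]]'
python3 - <<'E'
from h import *
from cell import env
go(env.get_obs(),.4626,-.3258,.1005,-104.6)
E
```

```text
time_s: 8.2
tool_pos: [0.464, -0.3277, 0.1133]
tool_rot: [-179.8, -0.1, -104.4]
force: [-0.9, 0.3, -1.1]
grip_width: 0.0499
shift cm [-0.15  0.18  1.28] turn rad [-0.003 -0.002  0.004] shift cm after turn [-0.15  0.18  1.28]
```

```bash
python3 -m creep '[[-0.1,0.15,0.4,0,0,0,0.3],[0,0,0.3,0,0,0,0.3],[0,0,0.3,0,0,0,0.3],[0,0,0.1,0,0,0,0.3],[0,0,0,0,0,0,0.3]]'
python3 - <<'E'
from h import *
from cell import env
go(env.get_obs(),.4626,-.3258,.1005,-104.6)
E
```

```text
time_s: 8.7
tool_pos: [0.4643, -0.3276, 0.1048]
tool_rot: [-179.6, -0.2, -104.4]
force: [0.4, 0.2, -0.6]
grip_width: 0.0497
shift cm [-0.13  0.21  0.43] turn rad [-0.007 -0.004  0.003] shift cm after turn [-0.13  0.21  0.43]
```

```bash
python3 -m creep '[[-0.15,0.25,0.3,-0.007,0,0,0.3],[0,0,0.25,0,0,0,0.3],[0,0,0,0,0,0,0.3]]';python3 -m creep '[[0,0,0.15,0,0,0,0.3],[0,0,0,0,0,0,0.3]]'
```

```text
time_s: 9.0
tool_pos: [0.4625, -0.3255, 0.1001]
tool_rot: [-180.0, -0.2, -104.4]
force: [-0.7, -0.4, -0.2]
grip_width: 0.05
time_s: 9.2
tool_pos: [0.4627, -0.3256, 0.1004]
tool_rot: [-179.9, -0.3, -104.4]
force: [0.3, -0.2, -1.5]
grip_width: 0.0498
```

```bash
python3 -m creep '[[0,0,0.3,0,0,0,0.3],[0,0,0,0,0,0,0.3]]';python3 -m creep '[[0,0,0.3,0,0,0,0.3],[0,0,0,0,0,0,0.3]]'
```

```text
time_s: 9.4
tool_pos: [0.4636, -0.3255, 0.1001]
tool_rot: [-179.9, -0.3, -104.4]
force: [1.2, -1.2, -1.8]
grip_width: 0.0497
time_s: 9.6
tool_pos: [0.4644, -0.3258, 0.0998]
tool_rot: [-179.8, -0.3, -104.3]
force: [-0.0, -0.0, -0.8]
grip_width: 0.0499
```

```bash
python3 -m creep '[[0,0,0,0,0,0,0.62],[0,0,0,0,0,0,0.66],[0,0,0,0,0,0,0.68],[0,0,-0.8,0,0,0,0.68],[0,0,-2,0,0,0,0.68],[0,0,-4,0,0,0,0.68],[0,0,-4,0,0,0,0.7],[0,0,-4,0,0,0,1],[0,2,-4,0,0,0,1],[0,4,-3,0,0,0,1],[0,4,0,0,0,0,1],[0,0,0,0,0,0,1]]'
python3 - <<'E'
from h import *
from cell import env,optics
c,P,o,V=wrist(env,optics); cv2.imwrite("pics/p1.png",c["frame"]); print(o["tool_pos"])
t=tray(P,(.472,-.2845,-12.2)); e=fit(P,"long",(.4864,-.2471,-15),.004,.07); f=fit(P,"long",(.467,-.3264,-14),.004,.07)
print(rel(t,e),rel(t,f),"mate in existing frame",rel(e,f))
c=optics.read_camera("side"); S=cloud(c,c["R"],c["t"]);e=fit(S,"long",(.4864,-.2471,-15),.004,.07); f=fit(S,"long",(.467,-.3264,-14),.004,.07); print(rel(e,f))
E
```

```text
time_s: 10.8
tool_pos: [0.3641, -0.2985, 0.3267]
tool_rot: [-179.9, -0.3, -104.3]
force: [0.0, -0.3, -0.3]
grip_width: 0.0858
[ 0.36410543 -0.2985325   0.32665552]
tray [ 0.4714 -0.2849] -12.34 n 1816 sides +x-x+y-y [591, 371, 476, 461]
long pose [ 0.4845 -0.25  ] -17.41 n 621 L/R/heel [293, 269, 138] rms mm 2.21 z 0.0533
   x range mm [-84.8  81.2] toe tip y -13.3
long pose [ 0.4678 -0.3242] -12.2 n 581 L/R/heel [252, 264, 136] rms mm 2.21 z 0.0534
   x range mm [-88.3  80.9] toe tip y -2.4
[ 5.35 36.85 -5.07] [  4.87 -39.24   0.13] mate in existing frame [  6.25 -75.83   5.2 ]
long pose [ 0.4839 -0.248 ] -18.98 n 101 L/R/heel [45, 45, 25] rms mm 2.79 z 0.0533
   x range mm [-87.8  81.3] toe tip y -2.5
long pose [ 0.4674 -0.3199] -8.52 n 72 L/R/heel [41, 24, 19] rms mm 2.67 z 0.0531
   x range mm [-87.4  82.5] toe tip y 3.9
[  7.82 -73.3   10.47]
```

View pics/p1.png

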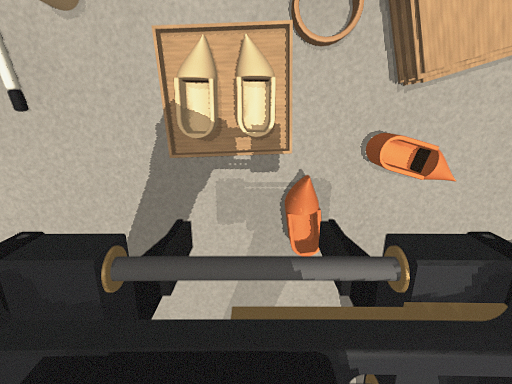

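The picture shows both long clogs sole down in the tray, at (200,85) and (255,85), toes the same way and heels level at rows 138 and 137. The rim fits picked up points from the neighbouring clog, so I'll mask laterally and refit.

```bash
sed -i 's/k=(x<xb)&(x>xh-.012)/k=(x<xb-.004)\&(x>xh-.006)\&(np.abs(y)<w\/2+.004)/' h.py
python3 - <<'E'
from h import *
from cell import env,optics
c,P,o,V=wrist(env,optics)
t=tray(P,(.472,-.2845,-12.2)); e=fit(P,"long",(.4864,-.2471,-14),.004,.07); f=fit(P,"long",(.467,-.3264,-14),.004,.07)
print(rel(t,e),rel(t,f),"mate in existing frame",rel(e,f))
e0=fit(np.load("w1.npz")["P"],"long",(.4864,-.2471,-14),.004,.07); 
go(o,.56,.16,.32,-103); go(o,.56,.16,.32,-95)
E
```

```text
tray [ 0.4715 -0.285 ] -12.14 n 1749 sides +x-x+y-y [576, 377, 476, 406]
long pose [ 0.4852 -0.2482] -15.02 n 578 L/R/heel [269, 251, 130] rms mm 1.83 z 0.0534
   x range mm [-88.   79.9] toe tip y -7.0
long pose [ 0.4672 -0.3263] -14.49 n 550 L/R/heel [252, 244, 129] rms mm 1.71 z 0.0534
   x range mm [-88.3  81.5] toe tip y -8.3
[ 5.64 38.76 -2.88] [  4.49 -41.32  -2.35] mate in existing frame [  2.88 -80.04   0.53]
long pose [ 0.4864 -0.247 ] -14.77 n 409 L/R/heel [208, 146, 116] rms mm 1.76 z 0.0532
   x range mm [-59.6  78.8] toe tip y 1.2
shift cm [-49.18  -7.45   0.49] turn rad [-0.005 -0.004 -0.019] shift cm after turn [-49.02  -8.4    0.67]
shift cm [-49.18  -7.45   0.49] turn rad [-0.004 -0.005 -0.159] shift cm after turn [-47.38 -15.14   0.67]
```

```bash
python3 -m creep '[[-3,-2.5,0,0,0,0,1],[-4,-2.5,0,0,0,0,1],[-4.5,-2,0,0,0,0,1],[-4.5,-1,0,0,0,0,1],[-4.8,0,0,0,0,0,1],[-4.8,1,0,0,0,0,1],[-4.8,1.5,0,0,0,0,1],[-4.8,1.5,0,0,0,0,1],[-4.8,1.5,0,0,0,0,1],[-4.8,1.5,0,0,0,0,1],[-3,1,0,0,0,0,1],[0,0,0,0,0,0,1]]'
python3 - <<'E'
from h import *
from cell import env,optics
c,P,o,V=wrist(env,optics); cv2.imwrite("pics/w2.png",c["frame"]); np.save("w2.npy",P)
t=tray(P,(.475,.257,-9.5)); e=fit(P,"short",(.467,.22,-11),.004,.06); f=fit(P,"short",(.664,.115,-43),0,.06)
print(rel(t,e))
a=np.radians(f[2]); go(o,*(f[:2]-.006*np.array([np.cos(a),np.sin(a)])),.25,f[2]+90)
E
```

```text
time_s: 12.15
tool_pos: [0.4973, 0.1759, 0.316]
tool_rot: [179.2, 0.7, -103.6]
force: [-0.2, -0.3, 0.9]
grip_width: 0.0874
tray [0.4751 0.2559] -9.51 n 1248 sides +x-x+y-y [396, 248, 350, 308]
short pose [0.4675 0.2181] -11.04 n 282 L/R/heel [121, 111, 79] rms mm 1.45 z 0.0485
   x range mm [-83.2  86.6] toe tip y -4.1
short pose [0.664  0.1133] -43.56 n 491 L/R/heel [215, 201, 118] rms mm 1.48 z 0.0445
   x range mm [-47.6  35. ] toe tip y -18.1
[ -1.2  -38.57  -1.53]
shift cm [  1.94 -17.25   6.34] turn rad [-0.01   0.022 -2.619] shift cm after turn [ 6.95 15.8   6.6 ]
```

View pics/w2.png

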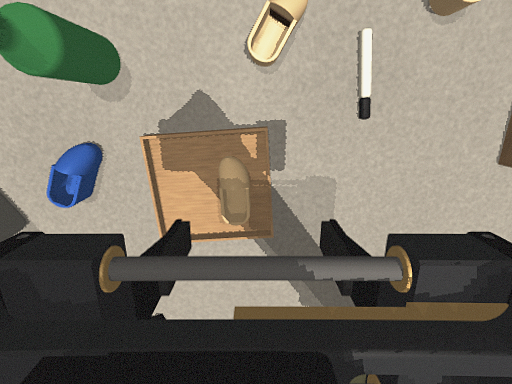

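The picture shows short_right at (235,190) in the tray, the free half to its left, short_left at (275,30) and the bottle at (60,45), well clear of the approach. Moving over short_left.

```bash
python3 -m creep '[[0.5,-4.3,0,-0.01,0.022,0,1],[0.5,-4.4,0,0,0,0,1],[0.5,-4.4,0,0,0,0,1],[0.5,-4.4,0,0,0,0,1],[0,0,0,0,0,-0.145,1],[0,0,0,0,0,-0.145,1],[0,0,0,0,0,-0.145,1],[0,0,0,0,0,-0.145,1],[0,0,0,0,0,-0.145,1],[0,0,0,0,0,-0.145,1],[0,0,0,0,0,-0.145,1],[0,0,0,0,0,-0.145,1],[0,0,0,0,0,-0.145,1],[0,0,0,0,0,-0.145,1],[0,0,0,0,0,-0.145,1],[0,0,0,0,0,-0.145,1],[0,0,0,0,0,-0.145,1],[0,0,0,0,0,-0.145,1],[0,0,0,0,0,-0.145,1],[0,0,0,0,0,-0.145,1]]'; python3 -m creep '[[0,0,0,0,0,-0.145,1],[0,0,0,0,0,-0.145,1],[0,0,0,0,0,0,1]]'
python3 - <<'E'
from h import *
from cell import env,optics
c,P,o,V=wrist(env,optics)
f=fit(P,"short",(.664,.1145,-43),0,.06)
a=np.radians(f[2]); go(o,*(f[:2]-.004*np.array([np.cos(a),np.sin(a)])),.095,f[2]+90); print(np.round(o["qpos"],1))
E
```

```text
time_s: 14.2
tool_pos: [0.6816, 0.0739, 0.2788]
tool_rot: [-178.7, 3.6, 32.4]
force: [0.2, -0.1, -0.1]
grip_width: 0.087
time_s: 14.5
tool_pos: [0.6833, 0.0675, 0.2739]
tool_rot: [-177.4, 3.3, 49.4]
force: [-0.3, -1.0, 1.0]
grip_width: 0.0873
short pose [0.6648 0.1135] -43.66 n 441 L/R/heel [191, 182, 114] rms mm 1.42 z 0.0446
   x range mm [-46.4  46.5] toe tip y -8.1
shift cm [ 3.33 -3.98 17.93] turn rad [-0.044  0.059  0.052] shift cm after turn [ 2.05 -4.91 17.89]
[ 27.7  37.1 -57.   73.5  29.4  89.   23.2]
```

```bash
python3 -m creep '[[0,0,0,-0.044,0.059,0.052,1],[1,-2.5,2,0,0,0,1],[1,-2.5,3,0,0,0,1],[0,0,3.5,0,0,0,1],[0,0,3,0,0,0,1],[0,0,0,0,0,0,1]]'
python3 - <<'E'
from h import *
from cell import env,optics
c,P,o,V=wrist(env,optics)
f=fit(P,"short",(.6645,.1135,-43.6),0,.06)
a=np.radians(-43.6); go(o,.6645-.004*np.cos(a),.1135-.004*np.sin(a),.094,46.4); print(np.round(o["qpos"],1))
E
```

```text
time_s: 15.15
tool_pos: [0.6638, 0.1124, 0.1531]
tool_rot: [179.9, -0.1, 44.2]
force: [-0.6, -0.7, 0.2]
grip_width: 0.087
short pose [0.6645 0.1138] -43.65 n 977 L/R/heel [407, 403, 268] rms mm 1.48 z 0.0445
   x range mm [-47.6  42.4] toe tip y -7.5
shift cm [ 0.1  -0.43  5.91] turn rad [ 0.001 -0.002 -0.039] shift cm after turn [ 0.13 -0.42  5.91]
[ 26.6  37.9 -54.9  87.2  32.   71.6  11.4]
```

```bash
python3 -m creep '[[0.1,-0.4,2.5,0,0,-0.04,1],[0,0,2.4,0,0,0,1],[0,0,1,0,0,0,1],[0,0,0,0,0,0,1]]'
python3 - <<'E'
from h import *
from cell import env
o=env.get_obs(); a=np.radians(-43.6); go(o,.6645-.004*np.cos(a),.1135-.004*np.sin(a),.094,46.4); print(o["tool_pos"],o["tool_rot"])
E
```

```text
time_s: 15.6
tool_pos: [0.669, 0.115, 0.1026]
tool_rot: [179.4, -0.7, 45.9]
force: [-0.4, 0.2, -0.1]
grip_width: 0.087
shift cm [-0.43 -0.62  0.85] turn rad [ 0.01  -0.013 -0.009] shift cm after turn [-0.42 -0.62  0.86]
[0.66895375 0.1150222  0.10261351] [179.43181383  -0.73271676  45.91189842]
```

```bash
python3 -m creep '[[-0.4,-0.6,0.5,0.01,-0.013,-0.01,1],[0,0,0.5,0,0,0,1],[0,0,0,0,0,0,1],[0,0,0,0,0,0,0.2],[0,0,0,0,0,0,0.2],[0,0,0,0,0,0,0.2],[0,0,0,0,0,0,0.2],[0,0,0,0,0,0,0.2],[0,0,0,0,0,0,0.2],[0,0,0,0,0,0,0.2],[0,0,0,0,0,0,0.2]]' 35
python3 - <<'E'
from h import *
from cell import env,optics
c,P,o,V=wrist(env,optics)
f=fit(P,"short",(.6645,.1135,-43.6),0,.06); print(o["tool_pos"],o["tool_rot"])
a=np.radians(o["tool_rot"][2]-90); d=f[:2]-o["tool_pos"][:2]
print("clog origin ahead of tcp mm",1e3*d@[np.cos(a),np.sin(a)],"left",1e3*d@[-np.sin(a),np.cos(a)],"yaw-psi",f[2]-o["tool_rot"][2])
E
```

```text
time_s: 16.7
tool_pos: [0.6643, 0.1163, 0.098]
tool_rot: [179.8, -0.2, 46.3]
force: [0.0, -0.1, -0.1]
grip_width: 0.0419
short pose [0.6666 0.1161] -43.49 n 1812 L/R/heel [759, 734, 509] rms mm 1.7 z 0.0446
   x range mm [-47.6  38.3] toe tip y -8.2
[0.66433838 0.11633984 0.09796624] [179.75975848  -0.21171607  46.34210202]
clog origin ahead of tcp mm 1.8194292125391855 left 1.367819279313884 yaw-psi -89.83515441981059
```

```bash
python3 -m creep '[[0,0,-2,0,0,0,0.2],[0,0,-4,0,0,0,0.2],[0,0,-4,0,0,0,0.2],[0,0,-3,0,0,0,0.2],[0,0,0,0,0,0,0.2]]'
python3 - <<'E'
from h import *
from cell import env
o=env.get_obs(); go(o,.479,.2969,.21,78.5); print(o["grip_width"],np.round(o["qpos"],1))
E
```

```text
time_s: 17.25
tool_pos: [0.6627, 0.1174, 0.2355]
tool_rot: [179.9, -0.2, 46.5]
force: [1.7, 0.7, -0.6]
grip_width: 0.0418
shift cm [  0.34 -25.69   2.51] turn rad [ 0.003 -0.003 -0.559] shift cm after turn [ 13.93 -21.58   2.55]
0.041818716850336425 [ 27.6  34.3 -57.9  82.4  29.1  78.9  15.2]
```

```bash
python3 -m creep '[[0,-2.5,0,0,0,0,0.2],[0.1,-3.8,0,0,0,0,0.2],[0.1,-4.2,0,0,0,0,0.2],[0.1,-4.2,0,0,0,0,0.2],[0,-4.2,0,0,0,0,0.2],[0,-3.8,0,0,0,0,0.2],[0,-2,0,0,0,-0.1,0.2],[0,0,0,0,0,-0.14,0.2],[0,0,0,0,0,-0.14,0.2],[0,0,0,0,0,-0.14,0.2],[0,0,0,0,0,0,0.2]]'
python3 - <<'E'
from h import *
from cell import env
o=env.get_obs(); go(o,.479,.2969,.19,78.5); print(o["grip_width"],np.round(o["qpos"],1))
E
```

```text
time_s: 18.35
tool_pos: [0.4752, 0.2974, 0.2371]
tool_rot: [179.5, -0.0, 77.5]
force: [0.9, -0.6, -2.1]
grip_width: 0.0418
shift cm [0.03 0.34 4.71] turn rad [ 0.009 -0.    -0.017] shift cm after turn [0.03 0.38 4.71]
0.04180952365030772 [ 24.4  25.  -73.1  98.8  25.2  74.7  23.5]
```

```bash
python3 -m creep '[[0,0.4,2,0.009,0,-0.018,0.2],[0,0,2,0,0,0,0.2],[0,0,1,0,0,0,0.2],[0,0,0,0,0,0,0.2]]'
python3 - <<'E'
from h import *
from cell import env,optics
c,P,o,V=wrist(env,optics); z=o["tool_pos"][2]-.098; print(np.round(o["qpos"],1))
f=fit(P,"short",(.481,.2965,-11.3),z,.055)
t=tray(P,(.4751,.2559,-9.5)); e=fit(P,"short",(.4675,.2185,-11.3),.004,.06)
print("rel tray held",rel(t,f),"existing",rel(t,e),"held in existing",rel(e,f))
go(o,.479,.2969,.102,78.5)
E
```

```text
time_s: 18.75
tool_pos: [0.4794, 0.2964, 0.1863]
tool_rot: [180.0, -0.0, 77.9]
force: [0.2, -1.0, -1.0]
grip_width: 0.0416
[ 21.8  28.4 -70.  101.4  28.3  70.5  22. ]
short pose [0.4817 0.2969] -12.07 n 1822 L/R/heel [756, 741, 508] rms mm 1.71 z 0.1331
   x range mm [-47.6  38.6] toe tip y -7.9
tray [0.4748 0.2567] -9.5 n 2113 sides +x-x+y-y [0, 940, 572, 694]
short pose [0.4661 0.2197] -11.51 n 825 L/R/heel [350, 351, 206] rms mm 1.48 z 0.0485
   x range mm [-83.3  42.3] toe tip y 15.4
rel tray held [ 0.15 40.81 -2.57] existing [ -2.48 -37.94  -2.  ] held in existing [-0.12 78.79 -0.56]
shift cm [ 0.03 -0.05  8.43] turn rad [ 0.    -0.    -0.011] shift cm after turn [ 0.04 -0.05  8.43]
```

```bash
python3 -m creep '[[0,0,2.5,0,0,-0.01,0.2],[0,0,2.5,0,0,0,0.2],[0,0,1.5,0,0,0,0.2],[0,0,0.6,0,0,0,0.2],[0,0,0,0,0,0,0.2]]'
python3 - <<'E'
from h import *
from cell import env
go(env.get_obs(),.4785,.2969,.102,78.5)
E
```

```text
time_s: 19.3
tool_pos: [0.4825, 0.2988, 0.1189]
tool_rot: [179.6, -0.3, 78.2]
force: [0.1, 0.2, -0.9]
grip_width: 0.0415
shift cm [-0.28 -0.36  1.68] turn rad [ 0.007 -0.006 -0.006] shift cm after turn [-0.27 -0.35  1.69]
```

```bash
python3 -m creep '[[-0.3,-0.4,0.6,0.007,-0.006,-0.006,0.2],[0,0,0.5,0,0,0,0.2],[0,-0.1,0.4,0,0,0,0.2],[0,0,0.2,0,0,0,0.2],[0,0,0,0,0,0,0.2]]'
python3 - <<'E'
from h import *
from cell import env
go(env.get_obs(),.4785,.2969,.102,78.5)
E
```

```text
time_s: 19.8
tool_pos: [0.4779, 0.2979, 0.1033]
tool_rot: [179.8, -0.1, 78.5]
force: [0.2, -0.1, -0.9]
grip_width: 0.0417
shift cm [-0.09  0.08  0.13] turn rad [ 0.003 -0.002  0.   ] shift cm after turn [-0.09  0.08  0.13]
```

```bash
python3 -m creep '[[-0.1,0.1,0.2,0.003,0,0,0.2],[0,0,0,0,0,0,0.2]]';python3 -m creep '[[0,0,0.25,0,0,0,0.2],[0,0,0,0,0,0,0.2]]'
```

```text
time_s: 20.0
tool_pos: [0.4788, 0.2975, 0.1021]
tool_rot: [180.0, -0.2, 78.5]
force: [1.2, 0.2, -0.0]
grip_width: 0.0417
time_s: 20.2
tool_pos: [0.4791, 0.2981, 0.1026]
tool_rot: [179.9, -0.1, 78.5]
force: [-0.9, 0.6, -1.6]
grip_width: 0.0418
```

```bash
python3 -m creep '[[0,0,0,0,0,0,0.53],[0,0,0,0,0,0,0.57],[0,0,0,0,0,0,0.59],[0,0,-0.8,0,0,0,0.59],[0,0,-2,0,0,0,0.59],[0,0,-4,0,0,0,0.59],[0,0,-4,0,0,0,0.59],[0,3,-2.5,0,0,0,1],[0,4,-2,0,0,0,1],[0,4,-2,0,0,0,1],[0,4,0,0,0,0,1],[0,0,0,0,0,0,1]]'
python3 - <<'E'
from h import *
from cell import env,optics
c,P,o,V=wrist(env,optics); print(np.round(o["qpos"],1))
cv2.imwrite("pics/p2.png",c["frame"])
t=tray(P,(.4751,.2559,-9.5)); e=fit(P,"short",(.4665,.2190,-11.3),.004,.06); f=fit(P,"short",(.481,.2965,-11.3),.004,.06)
print(rel(t,e),rel(t,f),rel(e,f))
c=optics.read_camera("side"); S=cloud(c,c["R"],c["t"]);cv2.imwrite("pics/s2.png",cv2.resize(c["frame"],(800,600),interpolation=cv2.INTER_CUBIC))
e=fit(S,"short",(.4665,.2190,-11.3),.004,.06); f=fit(S,"short",(.481,.2965,-11.3),.004,.06);print(rel(e,f))
e=fit(S,"long",(.4864,-.2471,-14),.004,.07); f=fit(S,"long",(.467,-.3264,-14),.004,.07);print(rel(e,f))
E
```

```text
time_s: 21.4
tool_pos: [0.63, 0.2669, 0.2859]
tool_rot: [179.8, -0.1, 78.7]
force: [1.1, -0.8, -0.3]
grip_width: 0.0821
[ 16.2  36.8 -64.7  76.7  33.   86.   32.9]
tray [0.4746 0.2565] -9.54 n 1386 sides +x-x+y-y [478, 0, 438, 518]
short pose [0.4678 0.2191] -11.8 n 480 L/R/heel [234, 246, 0] rms mm 1.52 z 0.0485
   x range mm [-44.1  86.3] toe tip y -7.2
short pose [0.4825 0.2989] -10.95 n 444 L/R/heel [222, 222, 0] rms mm 1.49 z 0.0486
   x range mm [-43.5  85.1] toe tip y -3.3
[ -0.54 -38.02  -2.26] [ 0.72 43.11 -1.42] [-1.94 81.12  0.84]
short pose [0.4664 0.22  ] -12.29 n 98 L/R/heel [44, 43, 24] rms mm 1.93 z 0.048
   x range mm [-84.5  84.3] toe tip y -2.7
short pose [0.4814 0.2981] -13.7 n 116 L/R/heel [50, 49, 28] rms mm 1.72 z 0.0481
   x range mm [-86.4  85.1] toe tip y -15.5
[-2.03 79.45 -1.41]
long pose [ 0.4853 -0.2471] -15.0 n 87 L/R/heel [40, 39, 19] rms mm 2.67 z 0.0527
   x range mm [-86.9  78.4] toe tip y -2.4
long pose [ 0.4674 -0.3244] -16.28 n 73 L/R/heel [40, 23, 22] rms mm 2.48 z 0.0532
   x range mm [-87.8  81.6] toe tip y -2.3
[  2.7  -79.25  -1.28]
```

View pics/p2.png

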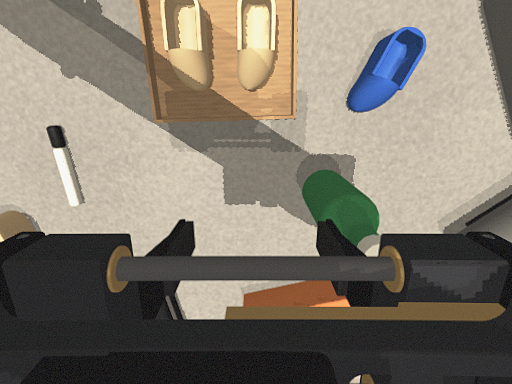

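View pics/s2.png

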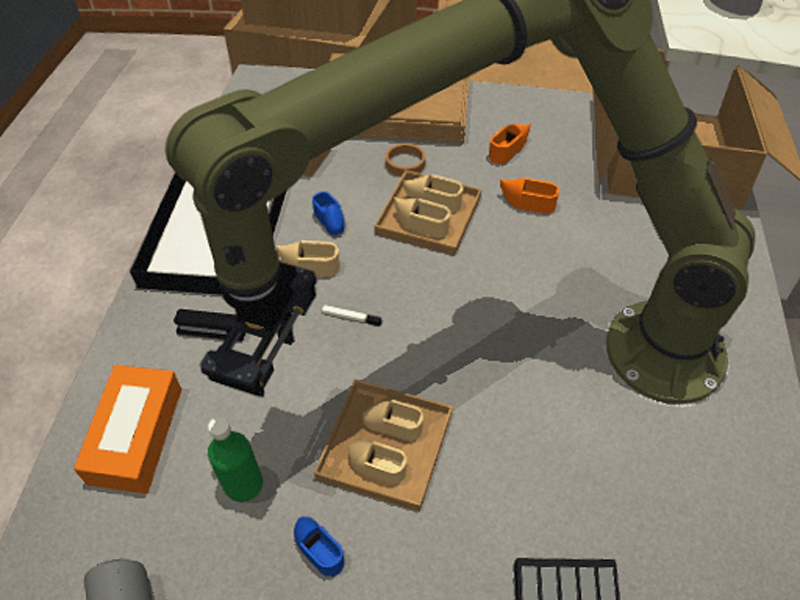

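Both pairs stand in their trays, and in the side view everything else is where it was (bottle at (235,465), marker at (350,315), spare at (310,258)). The gripper is clear of everything, so I'm handing in.

```bash
python3 -c "
from cell import env,order
print(order.sign_off(), env.get_obs()['time_s'])"
```

```text
the job is handed in; nothing more can be done
the job is handed in; nothing more can be done
```

The job is handed in. Both missing mates stand sole down in their trays, with long_right beside long_left and short_left beside short_right. It took about 21.5 s of the 61 s, and the gripper was clear of everything at hand-in.

| Check | Long pair | Short pair |
|---|---|---|
| Difference in toe direction | about 0.5° (wrist), 1.3° (side camera) | about 0.8° (wrist), 1.4° (side camera) |
| Heel offset along the clog in place | about 3 mm | about 2 mm |
| Spacing, centre to centre | about 80 mm | about 80 mm |
| Rim height | about 53 mm, so it stands on the floor | about 48.5 mm, so it stands on the floor |

- **Toe direction:** the wrist and side cameras put these small toe-direction differences on opposite sides. I take that as measurement scatter of a degree or so.
- **Clogs already in the trays:** they measured the same before and after, within about 2 mm.
- **Everything else:** the spare clog, marker, tape, bottle and coloured look-alikes looked undisturbed in the last side picture. I checked those by eye only.
- **Contact on placing:** the wrist force barely changed when each clog touched down. I judged contact from the height, which stopped where the tray floor should be.
- **Earlier fits that disagreed:** the first fits after placing the long clog showed 5–10° of toe difference. Rim points from the neighbouring clog had crept in, and masking them out gave the values above.

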